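# Weed out the loose-handled knife

## Task

Check the three kitchen knives standing in the wooden block for handles that have worked loose on their rivets: with each blade left down in its slot, rock the handle gently back and forth along the line of the row, to the end of its play both ways, without levering the blade hard against its slot. Draw out any knife with a loose handle and set it gently, blade down, in the open empty glass jar; leave sound knives fully home in the block and everything else where it stands.

Things in the scene. Friction and masses are not known exactly. Their poses are not given: they have to be found in the camera images.
- block: slim wooden knife block held fast on suction feet, 70 mm (x) by 220 mm (y) by 100 mm high; origin under its centre, z up. Three slots in its top, in a row along its y axis at y = -75, 0 and +75 mm, each 5 mm (x) by 25.5 mm (y) and 92 mm deep (floor 8 mm above the counter), with a knife standing on the floor of each. Which knife stands in which slot differs each time
- knife_a: kitchen knife, 195 mm long, point down in a slot; any of the three may be the loose one. Origin: middle of the blade's lower end. z along the blade up to the handle, y across the blade's width (along the row), x normal to its flat. Steel blade 98 x 24 x 3 mm (55 g with tang); black riveted handle (35 g) 16 mm thick (x), 24 mm wide (y), from 101 to 195 mm above the origin; front rivet 113 mm above it, its axis along x
- knife_b: knife that looks the same as knife_a, with the same sizes, origin and axes. In every knife the blade has 0.75 mm to spare on each side of its slot along y, so even a sound knife leans as a whole about 2.5 mm each way at its butt before it comes up solid
- knife_c: knife that looks the same as knife_a, with the same sizes, origin and axes. A blade and its slot are harmed when they press on each other with more than 30 N, which some 9 N sideways near the butt, or twisting a tightly gripped handle, will do; once a handle comes up solid, 2 to 3 N sideways there is plenty
- butt_a (a point): middle of the butt (top end) of knife_a's handle, 82 mm above the front rivet; moves with the handle, the body knife_a with the blade. A sound handle does not turn on its rivets (under 1 mm at the butt)
- butt_b (a point): the same point of knife_b. A loose handle, on whichever knife, swings about its front rivet 0.13 rad each way (10.5 mm at the butt, on top of the lean in the slot) against slight friction (under 0.5 N at the butt), then comes up solid
- butt_c (a point): the same point of knife_c. At the start every handle stands about in line with its blade
- jar: open, empty, squat glass jar, 98 mm high, 92 mm wide, mouth 76 mm wide inside, floor 6 mm thick, 0.3 to 0.5 kg, loose; origin under its centre, z up. A knife let go in it leans on its rim with the handle sticking out; harmed above 30 N between knife and jar
- jar_rim (a point): centre of the jar's mouth, 98 mm above its foot
- cup: blue melamine mug, 80 mm wide, 85 mm high, handle on one side; bystander, origin under its centre
- spoon1: aluminium spoon 180 mm long, lying on the counter; bystander, origin near its middle
- spoon2: second aluminium spoon like spoon1; bystander
- shaker: steel salt shaker, 36 mm wide, 77 mm high, standing between block and jar; bystander, origin under its centre
- katori: small steel bowl, 90 mm wide, 40 mm high; bystander, origin under its centre
- pickle: closed brown glass jar with a white cap, 72 mm wide, 100 mm high; bystander, origin under its centre
- tin: round aluminium tin, 84 mm wide, 110 mm high; bystander, origin under its centre

How it is judged:
By the outcome, as a careful person would: the job done as asked, in the order asked, and still so for the second after the job is handed in, with the robot touching nothing.
It also fails if it takes over 64 s, if anything falls off the work surface, if the arm or the gripper's body presses on something with over 40 N, if the wrist force passes 120 N, or if a joint passes its speed limit or range.

## Robot

A 6-joint arm with a two-finger parallel gripper is mounted at the origin on the work surface. World frame = base frame: x ahead of the robot, y to its left, z up, the work surface at z = 0. Lengths are in mm, angles in rad, forces in N, time in s.
With the tool pointing down it reaches from about 275 to 750 mm from the base axis. Payload 10.2 kg.
Tool frame: the origin (TCP) lies midway between the tips of the shut fingers; the grasp point (between the pads) lies 19 mm behind it (ctrl.grasp_offset is the distance from the TCP to the grasp point, in mm); z points along the fingers, y is the line along which they close (so a half turn about z gives the same grasp; the last joint's range is limited). The gripper opens to 85 mm and grips with 20 to 120 N. Pads are 22 mm wide; open, the fingers measure 114 mm over their backs; the gripper's body (76 mm by 85 mm) begins 54 mm behind the grasp point. The pads swing forward as they close: fully open they stand 13 mm farther back than shut.
Start: joints at [1.077, 0.313, 1.498, -0, 1.331, -0.223], TCP at [140.451, 505.87, 231.294] pointing down, gripper open.
Joint ranges: [-2.94, 2.94], [-0.97, 2.17], [0.19, 2.56], [-1.23, 4.37], [0.02, 3.11], [-2.88, 2.88]. Speed limits (rad/s): [2.39, 2.39, 3.01, 3.14, 3.14, 3.14].

## Interface

Orientations are given as a unit quaternion [w, x, y, z].
In Python, from rig import ctrl, viewer, models gives the robot as it stands. The module is installed in compiled form; this text tells all that it offers.
- The arm moves only by the shell command python3 -m pendant 'ROWS' [OPENING] [FORCE]. ROWS is text: rows parted by semicolons, each of 4 numbers parted by spaces: the shift along the tool's x, y, z in m, then the turn about the tool's z in rad. In form: x y z yaw; .... A call has 1 to 10 rows; each row shifts and turns the commanded pose from where the row before left it, along the tool's axes as they then stand; what a row does not reach is not made up. A row lasts 1/8 s, in which the tool goes at most 62.5 mm and 10.7 degrees, less where a joint would pass 70% of its speed; a pose out of reach is approached as far as the arm can. A call is refused whole if a number of a shift passes 0.0625 or a number of a turn 0.188, either way. A call with a gripper value outside its range is refused whole. OPENING is the opening, from 0 (shut) to 1 (fully open), set as the call begins (- or left out, the last holds). The fingers move at their own pace and stop on an object; FORCE is the grip in N (left out, the last holds). Time passes only in rows, so rows that do not move let the fingers close. It gives the time, the measured TCP pose, the force, the opening and the grip force at its end, in the units of the state.
- ctrl.sense(): the state, without advancing time (a new reading comes with each control period).
- viewer.capture(name): name is "side" or "top" or "wrist"; returns a dict with "color" (384x512x3 uint8, red, green, blue), "vertical_fov" (degrees; the focal length in pixels is half the picture's height over the tangent of half this angle, whatever the lens; pixels are square), "cx", "cy" (the principal point, pixels), "pose" (4x4, takes a point from camera to world coordinates). Camera axes: x right, y down, z forward; pixel columns grow to the right and rows downward; lengths in mm; the calibration is good to about 2 mm. The wrist camera is an equidistant fisheye: a pixel r from the principal point sees the ray r / f radians off the axis. A picture is of the moment at which its call begins. There is no depth.
- ctrl.finish_job(): hands the job in; it is judged then, once.
Trained networks look in the newest picture that a camera, given by its name, has taken for a name from the list of things; names that differ only in an ending like _2 or _b are one class to them, and where a whole thing is asked for, a point or a joint stands for the part that bears it (a point fixed in the world has none). Each returns a list of dicts, best first, with "p" (0 to 1); they miss things now and then, are a little off and sometimes report something else, mostly with a low value. They report only what shows in the picture. A call takes as long as a camera call.
- models.boxes_of(camera, query): "at" ([x, y, z] in mm, in world coordinates, good to about 4 mm: the middle of the surface that is visible of it).
The state is a dict: "time_s": time; "joints": joint angles; "dq": joint speeds; "tau": joint torques, N m; "eef_pos": TCP position; "ee_rot": TCP orientation; "force": force on the tool from outside, world axes, zero at the start; "wrist_torque": the same for the moment, N m; "grip_width": opening from 0.0 (shut) to 1.0 (fully open); "grip_force": force on a finger pad.
Only numpy, scipy, OpenCV 4.12 (cv2) and the standard library are available. Lean on these libraries where they do the work, as an engineer would, in place of code of your own. Each camera call takes 0.05 s, during which the arm holds its last target. There are 200 camera calls.

## Working session

There is one attempt and no reset: what is moved stays moved. The work goes in short steps, Python scripts to look and compute and a shell command to move; the robot and the scene stay as the last step left them, time stands still between calls to the robot, and variables do not carry over. Pictures are saved under pics/ and viewed, at most 10 in all, crops included, and the job is handed in when it is done.

```bash
mkdir -p pics
cat > h.py <<'E'
from rig import ctrl, viewer, models
import numpy as np, cv2
def save(cam,name):
    c=viewer.capture(cam); cv2.imwrite(f'pics/{name}.png',cv2.cvtColor(c['color'],cv2.COLOR_RGB2BGR)); return c
def px(c,p):
    T=np.linalg.inv(c['pose']); q=T[:3,:3]@np.array(p)+T[:3,3]; f=192/np.tan(np.radians(c['vertical_fov']/2))
    return c['cx']+f*q[0]/q[2], c['cy']+f*q[1]/q[2]
def ray(c,u,v,z):
    f=192/np.tan(np.radians(c['vertical_fov']/2)); d=c['pose'][:3,:3]@np.array([(u-c['cx'])/f,(v-c['cy'])/f,1]); o=c['pose'][:3,3]
    return o+d*(z-o[2])/d[2]
E
python3 - <<'E'
from h import *
s=ctrl.sense(); print({k:np.round(v,3).tolist() for k,v in s.items()}, ctrl.grasp_offset)
a=save('top','top0'); b=save('side','side0')
for c in (a,b): print(np.round(c['pose'],3).tolist(),c['vertical_fov'],c['cx'],c['cy'])
for q in ['block','knife_a','butt_a','jar','jar_rim','cup','shaker','katori','pickle','tin','spoon1']:
  for cam in ('top','side'):
    print(q,cam,[(np.round(d['at']).tolist(),round(d['p'],2)) for d in models.boxes_of(cam,q)][:4])
E
```

```text
{'time_s': 0.0, 'joints': [1.077, 0.313, 1.498, 0.0, 1.331, -0.223], 'dq': [0.002, 0.001, 0.001, 0.002, -0.003, 0.001], 'tau': [-0.001, -41.226, -25.975, -0.0, 0.004, -0.0], 'eef_pos': [140.305, 505.646, 230.72], 'ee_rot': [-0.0, 0.135, 0.991, -0.001], 'force': [0.246, 0.096, 0.588], 'wrist_torque': [0.031, 0.012, -0.046], 'grip_force': 0.0, 'grip_width': 1.002} 18.700000000000003
[[-0.014, -0.992, 0.125, 437.794], [-1.0, 0.014, 0.0, 76.985], [-0.002, -0.125, -0.992, 1353.737], [0.0, 0.0, 0.0, 1.0]] 45.9769257768024 259.0822678854887 204.18854938782178
[[0.751, -0.371, 0.546, 96.457], [-0.66, -0.399, 0.637, -509.095], [-0.018, -0.839, -0.544, 636.722], [0.0, 0.0, 0.0, 1.0]] 55.9863329382731 256.8506122184562 188.53289707955074
block top [([511.0, 193.0, 100.0], 0.97)]
block side [([490.0, 131.0, 78.0], 0.69)]
knife_a top [([601.0, 129.0, 7.0], 0.69), ([511.0, 193.0, 206.0], 0.65), ([498.0, 121.0, 204.0], 0.58), ([527.0, 264.0, 203.0], 0.41)]
knife_a side [([525.0, 264.0, 160.0], 0.73), ([506.0, 182.0, 157.0], 0.73), ([494.0, 110.0, 159.0], 0.61)]
butt_a top [([511.0, 188.0, 200.0], 0
[... 354 characters left out ...]
[497.0, 120.0, 201.0], 0.75), ([744.0, -26.0, 28.0], 0.72)]
cup side [([513.0, -172.0, 66.0], 0.73), ([718.0, -29.0, 51.0], 0.56), ([507.0, 187.0, 160.0], 0.24)]
shaker top [([542.0, -4.0, 71.0], 0.55)]
shaker side [([534.0, -14.0, 51.0], 0.54), ([719.0, -196.0, 69.0], 0.5)]
katori top [([756.0, 187.0, 13.0], 0.6)]
katori side [([757.0, 192.0, 24.0], 0.78), ([392.0, 343.0, 75.0], 0.29)]
pickle top []
pickle side [([723.0, -198.0, 70.0], 0.59)]
tin top [([404.0, 362.0, 109.0], 0.95)]
tin side [([393.0, 346.0, 76.0], 0.78)]
spoon1 top [([605.0, 129.0, 6.0], 0.65), ([605.0, -121.0, 6.0], 0.61), ([527.0, -169.0, 16.0], 0.6)]
spoon1 side [([604.0, 123.0, 8.0], 0.79), ([706.0, -123.0, 4.0], 0.54)]
```

View pics/top0.png

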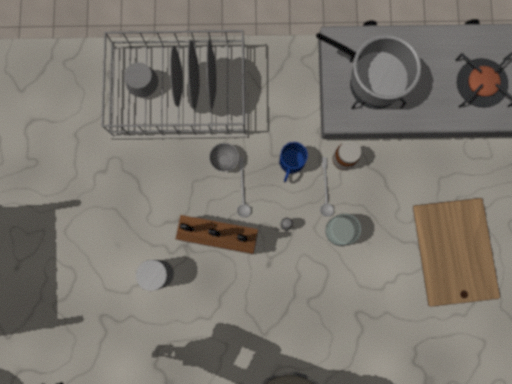

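View pics/side0.png

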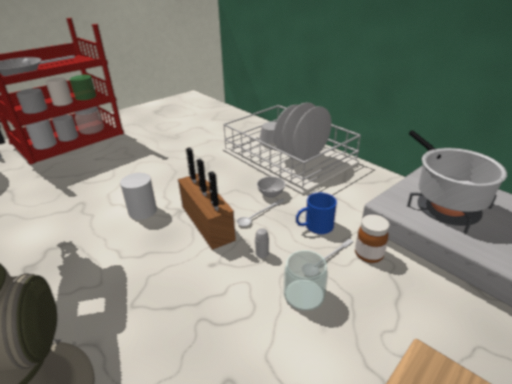

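```bash
python3 -m pendant '-.0442 -.0206 -.007 0;-.0442 -.0206 -.007 0;-.0442 -.0206 -.007 0;-.0442 -.0206 -.007 0;-.0442 -.0206 -.007 0;-.0442 -.0206 -.007 0;-.0442 -.0206 -.007 0;-.0442 -.0206 -.007 0;-.0442 -.0206 -.007 0;-.0442 -.0206 -.007 -.07' 0.5
python3 - <<'E'
from h import *
c=save('wrist','w0'); print(np.round(c['pose'],3).tolist(),c['vertical_fov'],c['cx'],c['cy'])
for q in ['butt_a','block']: print(q,[(np.round(d['at']).tolist(),round(d['p'],2)) for d in models.boxes_of('wrist',q)][:5])
s=ctrl.sense(); print(s['eef_pos'],s['ee_rot'],s['force'],s['dq'],s['grip_width'])
E
```

```text
time_s: 2.45
eef_pos: [512.3, 187.9, 301.6]
ee_rot: [0.0, 0.1, 0.995, 0.0]
force: [-0.6, -0.2, 0.1]
grip_width: 0.502
grip_force: 0.0
[[0.197, 0.933, 0.299, 433.746], [0.98, -0.188, -0.06, 204.913], [-0.0, 0.305, -0.952, 444.37], [0.0, 0.0, 0.0, 1.0]] 65.70646984690485 253.7496401014375 190.00375336872048
butt_a [([491.0, 132.0, 181.0], 0.94), ([524.0, 268.0, 181.0], 0.94), ([507.0, 198.0, 198.0], 0.82)]
block [([525.0, 271.0, 187.0], 0.68), ([501.0, 200.0, 92.0], 0.55)]
[512.28629149 187.82307662 300.89654554] [-2.22629028e-04  1.01608772e-01  9.94824409e-01 -5.63364800e-05] [-0.02126736  0.57471131  1.24205891] [ 0.0522814  -0.02792509  0.03971367  0.01006204  0.00118594  0.03213011] 0.5012036125219681
```

View pics/w0.png

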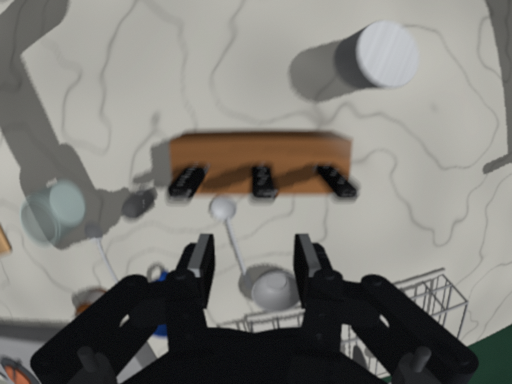

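```bash
cat >> h.py <<'E'
def wray(c,u,v,z):
    f=192/np.tan(np.radians(c['vertical_fov']/2)); dx,dy=u-c['cx'],v-c['cy']; r=np.hypot(dx,dy); t=r/f
    d=c['pose'][:3,:3]@np.array([np.sin(t)*dx/r,np.sin(t)*dy/r,np.cos(t)]); o=c['pose'][:3,3]
    return np.round(o+d*(z-o[2])/d[2],1)
def wpx(c,p):
    T=np.linalg.inv(c['pose']); q=T[:3,:3]@np.array(p,float)+T[:3,3]; f=192/np.tan(np.radians(c['vertical_fov']/2))
    r=np.hypot(q[0],q[1]); t=np.arctan2(r,q[2]); return c['cx']+f*t*q[0]/r, c['cy']+f*t*q[1]/r
E
python3 - <<'E'
from h import *
c=save('wrist','w1'); im=cv2.imread('pics/w1.png')
cv2.imwrite('pics/w1c.png',cv2.resize(im[120:210,160:360],None,fx=4,fy=4,interpolation=cv2.INTER_CUBIC))
s=ctrl.sense(); print(s['eef_pos'],s['ee_rot'],s['force'])
print(np.round(c['pose'],3).tolist())
# block-top outline prediction for hypothesised pose
for p in [(498,120,203),(512,190,203),(527,264,203)]: print(np.round(wpx(c,p),1))
E
```

```text
[511.34178165 188.84396614 300.95831949] [-3.60823743e-04  1.01025311e-01  9.94883790e-01  3.02961014e-05] [0.36098925 0.63840646 0.07940813]
[[0.201, 0.933, 0.299, 433.877], [0.98, -0.192, -0.062, 205.15], [-0.0, 0.305, -0.952, 443.726], [0.0, 0.0, 0.0, 1.0]]
[173.3 193.1]
[254.9 192.8]
[340.9 192.5]
```

View pics/w1c.png

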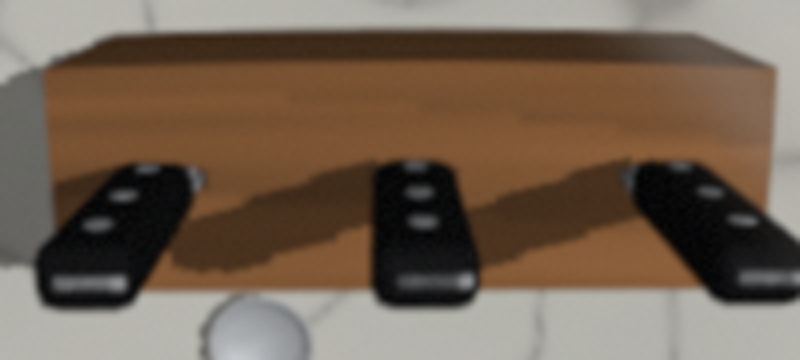

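Run:
```python
from h import *
c=viewer.capture('wrist')
P=[wray(c,u,v,203) for u,v in [(182.5,191),(268,190),(354,190)]]; print(P)
Q=[wray(c,u,v,100) for u,v in [(171.2,137),(354,137),(173.5,192.5),(351.5,192)]]; print(Q)
d=P[2]-P[0]; print(np.linalg.norm(d),np.arctan2(d[0],d[1])); d=Q[1]-Q[0]; print(np.linalg.norm(d),np.arctan2(d[0],d[1]), sum(Q)/4)
t=viewer.capture('top'); s=viewer.capture('side')
print(ray(t,343.5,230,98), ray(s,305,263,98))
```

```text
[array([496.9, 129.8, 203. ]), array([510.8, 202.5, 203. ]), array([526.1, 277.4, 203. ])]
[array([456.1, 101. , 100. ]), array([499.1, 315.7, 100. ]), array([523.8,  85.2, 100. ]), array([567.9, 304.3, 100. ])]
150.46062607871866 0.1953100571382529
218.9636727861496 0.19766425666383527 [511.725 201.55  100.   ]
[ 520.93385562 -156.00327835   98.        ] [ 522.81856777 -159.70434108   98.        ]
```

Run:
```python
from h import *
t=viewer.capture('top'); s=viewer.capture('side')
print(ray(t,217,234.5,100)); print([px(t,p) for p in [(497,130,203),(511,202,203),(526,277,203)]],[px(s,p) for p in [(497,130,203),(511,202,203),(526,277,203)]])
im=cv2.cvtColor(t['color'],cv2.COLOR_RGB2BGR)[190:270,160:360]
im2=cv2.cvtColor(s['color'],cv2.COLOR_RGB2BGR)[140:310,170:340]
a=cv2.resize(im,(800,320),interpolation=cv2.INTER_CUBIC); cv2.imwrite('pics/t1.png',a)
cv2.imwrite('pics/s1.png',cv2.resize(im2,(595,595),interpolation=cv2.INTER_CUBIC))
```

```text
[513.261316   194.98864404 100.        ]
[(np.float64(238.78426543513007), np.float64(238.15828924274828)), (np.float64(210.42769240164696), np.float64(233.04281388610582)), (np.float64(180.98356002980097), np.float64(227.56757303958867))] [(np.float64(209.6473446549421), np.float64(171.86444695181476)), (np.float64(197.81725909450415), np.float64(159.45282865604793)), (np.float64(187.01330512503188), np.float64(147.93049182152268))]
```

View pics/t1.png

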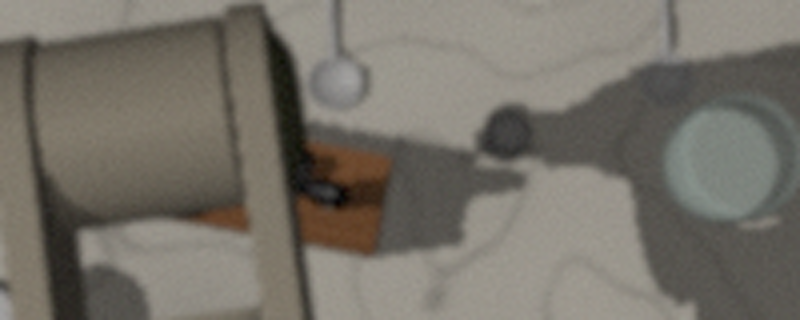

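View pics/s1.png

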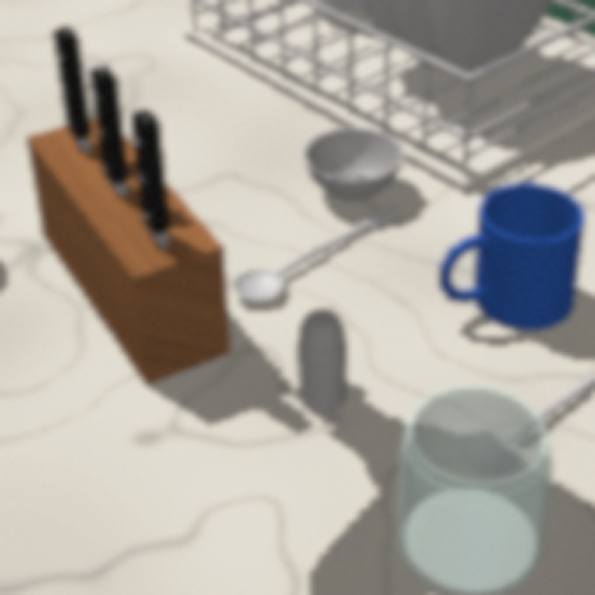

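```bash
python3 -m pendant '.0018 .01 .04 -.005;0 0 .04 0;0 0 .02 0;0 0 .015 0;0 0 .01 0;0 0 0 0' 0.5
python3 - <<'E'
from h import *
c=save('wrist','w2'); im=cv2.imread('pics/w2.png')
cv2.imwrite('pics/w2c.png',cv2.resize(im[120:300,140:380],(800,600),interpolation=cv2.INTER_CUBIC))
print([(np.round(d['at']).tolist(),round(d['p'],2)) for d in models.boxes_of('wrist','butt_a')][:5]); print(ctrl.sense()['eef_pos'])
E
```

```text
time_s: 3.65
eef_pos: [511.4, 199.4, 176.2]
ee_rot: [-0.0, 0.098, 0.995, -0.0]
force: [0.3, -0.8, 0.1]
grip_width: 0.5
grip_force: 0.0
[([523.0, 267.0, 180.0], 0.77), ([506.0, 203.0, 188.0], 0.7), ([490.0, 132.0, 174.0], 0.69)]
[511.79034791 199.40354837 177.00868787]
```

View pics/w2c.png

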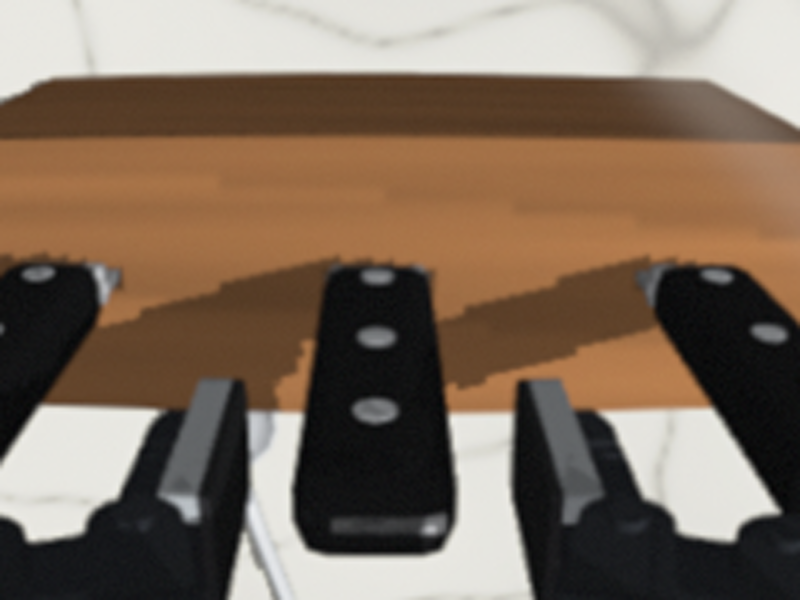

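```bash
python3 -m pendant '0 0 0 0;0 0 0 0;0 .002 0 0;0 0 0 0' 0.38; for i in 1 ; do :; done; python3 -m pendant '0 .001 0 0;0 .001 0 0' ; python3 -m pendant '0 .001 0 0;0 0 0 0'; python3 -m pendant '0 .001 0 0;0 0 0 0'
```

```text
time_s: 4.25
eef_pos: [511.9, 201.4, 176.3]
ee_rot: [0.0, 0.098, 0.995, 0.0]
force: [-0.1, -0.4, -0.7]
grip_width: 0.38
grip_force: 0.0
time_s: 4.5
eef_pos: [512.3, 203.3, 176.3]
ee_rot: [-0.0, 0.098, 0.995, -0.0]
force: [0.9, 0.7, 0.3]
grip_width: 0.379
grip_force: 0.0
time_s: 4.75
eef_pos: [512.5, 204.2, 176.3]
ee_rot: [0.0, 0.098, 0.995, -0.0]
force: [0.7, -0.5, 0.4]
grip_width: 0.379
grip_force: 0.0
time_s: 5.0
eef_pos: [512.6, 205.2, 176.3]
ee_rot: [-0.0, 0.098, 0.995, -0.0]
force: [0.2, -1.0, -0.4]
grip_width: 0.376
grip_force: 0.3
```

```bash
python3 -m pendant '0 .001 0 0;0 0 0 0'|sed -n '2p;4,6p'; python3 -m pendant '0 .001 0 0;0 0 0 0'|sed -n '2p;4,6p'
```

```text
eef_pos: [512.8, 206.0, 176.4]
force: [-0.6, -1.8, 1.6]
grip_width: 0.382
grip_force: 1.2
eef_pos: [513.0, 206.6, 176.4]
force: [-1.0, -5.2, 3.0]
grip_width: 0.383
grip_force: 3.0
```

```bash
python3 -m pendant '0 -.002 0 0;0 -.003 0 0;0 -.003 0 0;0 -.003 0 0;0 -.001 0 0;0 -.001 0 0'|sed -n '2p;4,6p'; python3 -m pendant '0 -.001 0 0;0 0 0 0'|sed -n '2p;4,6p'; python3 -m pendant '0 -.0005 0 0;0 0 0 0'|sed -n '2p;4,6p'
```

```text
eef_pos: [510.5, 194.4, 176.3]
force: [-0.1, -0.6, -0.3]
grip_width: 0.378
grip_force: 0.0
eef_pos: [510.3, 193.4, 176.3]
force: [0.5, -0.1, -0.2]
grip_width: 0.376
grip_force: 0.1
eef_pos: [510.2, 193.0, 176.3]
force: [-0.0, 1.1, 0.1]
grip_width: 0.38
grip_force: 0.3
```

```bash
python3 -m pendant '0 -.0005 0 0;0 0 0 0'|sed -n '2p;4,6p'; python3 -m pendant '0 -.0005 0 0;0 0 0 0'|sed -n '2p;4,6p'
```

```text
eef_pos: [510.1, 192.4, 176.3]
force: [0.5, 0.2, -0.5]
grip_width: 0.378
grip_force: 0.3
eef_pos: [510.0, 192.0, 176.3]
force: [1.6, 1.3, -0.1]
grip_width: 0.384
grip_force: 0.5
```

```bash
python3 -m pendant '0 -.0005 0 0;0 0 0 0'|sed -n '2p;4,6p'; python3 -m pendant '0 -.0005 0 0;0 0 0 0'|sed -n '2p;4,6p'
```

```text
eef_pos: [510.0, 191.6, 176.4]
force: [0.8, 2.7, 0.1]
grip_width: 0.383
grip_force: 1.4
eef_pos: [509.9, 191.3, 176.4]
force: [0.7, 5.6, 1.2]
grip_width: 0.38
grip_force: 2.6
```

```bash
python3 -m pendant '0 .008 0 0;0 0 -.02 0;0 0 -.026 0;0 -.0375 0 0;0 -.0375 0 0;0 0 .015 0;0 0 .015 0;0 0 .016 0;0 0 0 0'|sed -n '1,6p'; python3 -m pendant '0 .002 0 0;0 .002 0 0;0 .001 0 0;0 0 0 0'|sed -n '2p;4,6p';python3 -m pendant '0 .001 0 0;0 0 0 0'|sed -n '2p;4,6p'; python3 -m pendant '0 .0005 0 0;0 0 0 0'|sed -n '2p;4,6p'
```

```text
time_s: 8.88
eef_pos: [496.1, 126.0, 174.6]
ee_rot: [-0.002, 0.097, 0.995, -0.0]
force: [0.2, -0.6, -0.4]
grip_width: 0.379
grip_force: 0.0
eef_pos: [497.8, 130.2, 176.5]
force: [-0.1, 0.2, -0.4]
grip_width: 0.384
grip_force: 0.0
eef_pos: [498.0, 131.1, 176.3]
force: [-0.4, 0.4, 0.5]
grip_width: 0.38
grip_force: 0.1
eef_pos: [498.1, 131.5, 176.4]
force: [0.7, 0.1, 0.9]
grip_width: 0.377
grip_force: 0.5
```

```bash
python3 -m pendant '0 .0005 0 0;0 0 0 0'|sed -n '2p;4,6p'; python3 -m pendant '0 .0005 0 0;0 0 0 0'|sed -n '2p;4,6p'
```

```text
eef_pos: [498.2, 132.1, 176.3]
force: [-0.0, -0.4, 0.5]
grip_width: 0.38
grip_force: 0.5
eef_pos: [498.2, 132.4, 176.3]
force: [-1.0, -2.6, 1.0]
grip_width: 0.378
grip_force: 1.4
```

```bash
python3 -m pendant '0 .0005 0 0;0 0 0 0'|sed -n '2p;4,6p'
```

```text
eef_pos: [498.4, 132.8, 176.4]
force: [-2.4, -3.9, 2.9]
grip_width: 0.382
grip_force: 2.5
```

```bash
python3 -m pendant '0 -.002 0 0;0 -.0035 0 0;0 -.004 0 0;0 -.002 0 0;0 -.001 0 0;0 -.001 0 0;0 0 0 0'|sed -n '2p;4,6p'; python3 -m pendant '0 -.0005 0 0;0 0 0 0'|sed -n '2p;4,6p'; python3 -m pendant '0 -.0005 0 0;0 0 0 0'|sed -n '2p;4,6p'
```

```text
eef_pos: [495.7, 119.9, 176.3]
force: [0.2, 0.1, -0.1]
grip_width: 0.376
grip_force: 0.0
eef_pos: [495.7, 119.4, 176.4]
force: [-0.0, 0.3, -0.4]
grip_width: 0.382
grip_force: 0.3
eef_pos: [495.5, 118.9, 176.3]
force: [0.1, 1.3, -0.0]
grip_width: 0.379
grip_force: 0.3
```

```bash
python3 -m pendant '0 -.0005 0 0;0 0 0 0'|sed -n '1,2p;4,6p'
```

```text
time_s: 12.25
eef_pos: [495.4, 118.4, 176.3]
force: [0.5, 0.7, 0.4]
grip_width: 0.379
grip_force: 0.6
```

```bash
python3 -m pendant '0 -.0005 0 0;0 0 0 0'|sed -n '1,2p;4,6p'
```

```text
time_s: 12.5
eef_pos: [495.4, 118.1, 176.4]
force: [0.6, 3.1, -0.8]
grip_width: 0.381
grip_force: 1.5
```

```bash
python3 -m pendant '0 -.0005 0 0;0 0 0 0'|sed -n '1,2p;4,6p'
```

```text
time_s: 12.75
eef_pos: [495.3, 117.8, 176.4]
force: [1.2, 5.7, 1.1]
grip_width: 0.378
grip_force: 2.6
```

```bash
python3 -m pendant '0 .008 0 0;0 0 -.02 0;0 0 -.026 0;0 .05 0 0;0 .05 0 0;0 .05 0 0;0 0 .01 0;0 0 .018 0;0 0 .018 0;0 0 0 0'|sed -n '1,6p'; python3 -m pendant '0 .002 0 0;0 .002 0 0;0 .001 0 0;0 0 0 0'|sed -n '2p;4,6p';python3 -m pendant '0 .001 0 0;0 0 0 0'|sed -n '2p;4,6p'; python3 -m pendant '0 .001 0 0;0 0 0 0'|sed -n '2p;4,6p'
```

```text
time_s: 14.0
eef_pos: [525.3, 271.4, 174.9]
ee_rot: [-0.001, 0.098, 0.995, -0.001]
force: [0.1, -0.5, 0.4]
grip_width: 0.381
grip_force: 0.0
eef_pos: [527.0, 277.4, 176.5]
force: [-0.4, 0.2, 1.2]
grip_width: 0.381
grip_force: 0.0
eef_pos: [527.2, 278.3, 176.3]
force: [-0.3, -1.1, 0.4]
grip_width: 0.378
grip_force: 0.1
eef_pos: [527.3, 279.3, 176.3]
force: [0.2, 0.3, 0.2]
grip_width: 0.378
grip_force: 0.1
```

```bash
python3 -m pendant '0 .0005 0 0;0 0 0 0'|sed -n '1,2p;4,6p'
```

```text
time_s: 15.25
eef_pos: [527.4, 279.8, 176.3]
force: [0.5, -0.7, -0.1]
grip_width: 0.382
grip_force: 0.1
```

```bash
python3 -m pendant '0 .001 0 0;0 .001 0 0;0 .001 0 0;0 0 0 0'|sed -n '1,2p;4,6p';python3 -m pendant '0 .001 0 0;0 .001 0 0;0 .001 0 0;0 0 0 0'|sed -n '1,2p;4,6p'
```

```text
time_s: 15.75
eef_pos: [528.0, 282.8, 176.3]
force: [-0.3, 0.9, 0.7]
grip_width: 0.379
grip_force: 0.0
time_s: 16.25
eef_pos: [528.6, 285.7, 176.3]
force: [0.2, -1.8, -0.1]
grip_width: 0.381
grip_force: 0.3
```

```bash
python3 -m pendant '0 .001 0 0;0 0 0 0'|sed -n '1,2p;4,6p'; python3 -m pendant '0 .001 0 0;0 0 0 0'|sed -n '1,2p;4,6p'
```

```text
time_s: 16.5
eef_pos: [528.8, 286.4, 176.3]
force: [-0.3, -3.0, 1.3]
grip_width: 0.378
grip_force: 1.4
time_s: 16.75
eef_pos: [529.0, 287.0, 176.3]
force: [-0.6, -5.7, 2.2]
grip_width: 0.383
grip_force: 3.1
```

```bash
python3 -m pendant '0 -.003 0 0;0 -.003 0 0;0 -.003 0 0;0 -.003 0 0;0 -.003 0 0;0 -.003 0 0;0 -.003 0 0;0 -.002 0 0;0 -.002 0 0;0 -.002 0 0'|sed -n '1,2p;4,6p'; python3 -m pendant '0 -.001 0 0;0 0 0 0'|sed -n '1,2p;4,6p'; python3 -m pendant '0 -.001 0 0;0 0 0 0'|sed -n '1,2p;4,6p'
```

```text
time_s: 18.0
eef_pos: [523.7, 261.0, 176.3]
force: [0.9, 0.6, -0.3]
grip_width: 0.38
grip_force: 0.2
time_s: 18.25
eef_pos: [523.5, 260.1, 176.3]
force: [0.7, 0.4, -0.1]
grip_width: 0.381
grip_force: 0.0
time_s: 18.5
eef_pos: [523.4, 259.2, 176.3]
force: [-0.3, 0.4, 0.9]
grip_width: 0.379
grip_force: 0.3
```

```bash
python3 -m pendant '0 -.001 0 0;0 0 0 0'|sed -n '1,2p;4,6p'
```

```text
time_s: 18.75
eef_pos: [523.2, 258.4, 176.4]
force: [0.1, 3.5, 0.5]
grip_width: 0.378
grip_force: 1.3
```

```bash
python3 -m pendant '0 -.0005 0 0;0 0 0 0'|sed -n '1,2p;4,6p'; python3 -m pendant '0 .003 0 0;0 .004 0 0;0 .003 0 0;0 .0025 0 0;0 .002 0 0;0 0 0 0' | sed -n '1,2p;4,6p'; python3 -m pendant '0 0 0 0;0 0 0 0' .3 20; python3 -m pendant '0 0 0 0;0 0 -.02 0;0 0 -.03 0' .42; python3 -c "
from h import *
print(ctrl.sense()['joints'])"
```

```text
time_s: 19.0
eef_pos: [523.1, 258.0, 176.4]
force: [0.9, 5.1, 0.7]
grip_width: 0.374
grip_force: 2.5
time_s: 19.75
eef_pos: [525.9, 272.0, 176.2]
force: [0.5, -0.3, 0.2]
grip_width: 0.377
grip_force: 0.0
time_s: 20.0
eef_pos: [525.8, 271.8, 176.3]
ee_rot: [-0.0, 0.098, 0.995, -0.0]
force: [-0.8, -0.0, 0.8]
grip_width: 0.3
grip_force: 0.1
time_s: 20.38
eef_pos: [525.5, 271.8, 226.2]
ee_rot: [-0.001, 0.098, 0.995, -0.0]
force: [-0.5, -0.4, -0.3]
grip_width: 0.426
grip_force: 0.0
[ 2.79407672e-01  4.65868742e-01  1.29107474e+00  2.14787704e-05
  1.38651828e+00 -1.09556515e+00]
```

```bash
python3 -m pendant '0 0 0 .1745;0 0 0 .1745;0 0 0 .1745;0 0 0 .1745;0 0 0 .1745;0 0 0 .1745;0 0 0 .1745;0 0 0 .1745;0 0 0 .1745' .36; python3 -m pendant '0 0 .01 0;0 0 .015 0;0 0 .015 0;0 0 .015 0;0 0 .015 0;0 0 0 0'
python3 - <<'E'
from h import *
c=save('wrist','w3'); im=cv2.imread('pics/w3.png')
cv2.imwrite('pics/w3c.png',cv2.resize(im[120:300,140:380],(800,600),interpolation=cv2.INTER_CUBIC))
E
```

```text
time_s: 21.5
eef_pos: [525.8, 271.9, 226.3]
ee_rot: [-0.0, 0.775, 0.632, -0.0]
force: [0.2, -0.4, 0.6]
grip_width: 0.359
grip_force: 0.0
time_s: 22.25
eef_pos: [525.4, 271.7, 154.9]
ee_rot: [-0.0, 0.773, 0.635, -0.001]
force: [0.0, 0.1, 0.3]
grip_width: 0.355
grip_force: 0.0
```

View pics/w3c.png

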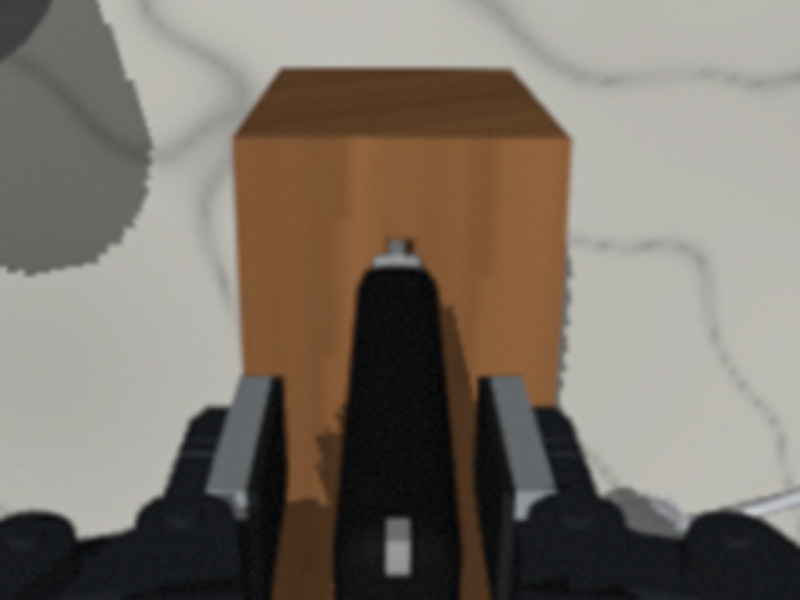

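```bash
python3 -m pendant '0 .0025 0 0;0 0 0 0;0 0 0 0' .25 | sed -n '1,2p;4,6p'; python3 -m pendant '0 .0015 0 0;0 .0015 0 0;0 .001 0 0;0 0 0 0'| sed -n '1,2p;4,6p'; python3 -m pendant '0 .0007 0 0;0 0 0 0'| sed -n '1,2p;4,6p'
```

```text
time_s: 22.68
eef_pos: [528.4, 271.4, 156.6]
force: [-0.1, 0.5, -0.3]
grip_width: 0.248
grip_force: 0.0
time_s: 23.18
eef_pos: [532.3, 270.6, 156.3]
force: [0.1, 0.2, -0.9]
grip_width: 0.251
grip_force: 0.0
time_s: 23.42
eef_pos: [532.9, 270.5, 156.3]
force: [-0.5, 0.5, -1.0]
grip_width: 0.247
grip_force: 0.0
```

```bash
python3 -m pendant '0 .0007 0 0;0 0 0 0'| sed -n '1,2p;4,6p'
```

```text
time_s: 23.68
eef_pos: [533.6, 270.3, 156.3]
force: [-0.3, 0.1, 0.3]
grip_width: 0.25
grip_force: 0.0
```

```bash
python3 -m pendant '0 .0007 0 0;0 0 0 0'| sed -n '1,2p;4,6p'
```

```text
time_s: 23.92
eef_pos: [534.3, 270.2, 156.3]
force: [-0.4, 0.6, 0.2]
grip_width: 0.252
grip_force: 0.3
```

```bash
python3 -m pendant '0 .0005 0 0;0 0 0 0'| sed -n '1,2p;4,6p'
```

```text
time_s: 24.18
eef_pos: [534.5, 270.2, 156.3]
force: [-2.9, 0.5, 2.0]
grip_width: 0.254
grip_force: 1.4
```

```bash
python3 -m pendant '0 .0005 0 0;0 0 0 0'| sed -n '1,2p;4,6p'
```

```text
time_s: 24.42
eef_pos: [534.7, 270.2, 156.3]
force: [-5.4, 0.5, 3.2]
grip_width: 0.251
grip_force: 2.7
```

```bash
python3 -m pendant '0 -.002 0 0;0 -.003 0 0;0 -.003 0 0;0 -.002 0 0;0 -.001 0 0;0 0 0 0'| sed -n '1,2p;4,6p'; python3 -m pendant '0 -.0007 0 0;0 0 0 0'| sed -n '1,2p;4,6p'
```

```text
time_s: 25.18
eef_pos: [524.6, 272.2, 156.4]
force: [0.3, -0.5, -0.1]
grip_width: 0.255
grip_force: 0.2
time_s: 25.42
eef_pos: [524.2, 272.2, 156.4]
force: [3.7, -0.9, -0.8]
grip_width: 0.25
grip_force: 1.8
```

```bash
python3 -m pendant '0 -.0007 0 0;0 0 0 0'| sed -n '1,2p;4,6p'
```

```text
time_s: 25.68
eef_pos: [524.0, 272.2, 156.4]
force: [7.5, -1.3, -1.4]
grip_width: 0.251
grip_force: 3.4
```

```bash
python3 -m pendant '0 -.0006 0 0;0 0 0 0'| sed -n '1,2p;4,6p'
```

```text
time_s: 25.92
eef_pos: [523.9, 272.2, 156.5]
force: [9.1, -1.0, -1.6]
grip_width: 0.252
grip_force: 4.6
```

```bash
python3 -m pendant '0 .002 0 0;0 .0025 0 0;0 .0024 0 0;0 0 0 0'| sed -n '1,2p;4,6p'; python3 -m pendant '0 0 0 0;0 0 0 0;0 0 0 0' 0.15 20| sed -n '1,2p;4,6p'
```

```text
time_s: 26.42
eef_pos: [529.2, 271.2, 156.2]
force: [0.1, -0.2, 0.0]
grip_width: 0.251
grip_force: 0.0
time_s: 26.8
eef_pos: [529.2, 271.2, 156.3]
force: [0.6, -0.5, 0.3]
grip_width: 0.186
grip_force: 24.5
```

```bash
python3 -m pendant '0 0 -.005 0;0 0 -.008 0;0 0 -.01 0' | sed -n '1,2p;4,6p'; python3 -m pendant '0 0 -.015 0;0 0 -.015 0;0 0 -.015 0;0 0 -.015 0;0 0 -.015 0;0 0 -.015 0;0 0 -.01 0;0 0 0 0' | sed -n '1,6p'
python3 - <<'E'
from h import *
s=ctrl.sense(); print(s['joints'],s['ee_rot'])
c=save('side','s2'); im=cv2.imread('pics/s2.png')
cv2.imwrite('pics/s2c.png',cv2.resize(im[40:330,150:410],(538,600),interpolation=cv2.INTER_CUBIC))
for cam in ('side',): print([(np.round(d['at']).tolist(),round(d['p'],2)) for d in models.boxes_of(cam,'jar')][:3])
viewer.capture('top'); print([(np.round(d['at']).tolist(),round(d['p'],2)) for d in models.boxes_of('top','jar')][:3])
for p in [(521,-160,98),(526,-169,98)]: print(px(c,p))
E
```

```text
time_s: 27.18
eef_pos: [529.3, 271.2, 180.1]
force: [0.1, -0.8, -0.3]
grip_width: 0.182
grip_force: 24.5
time_s: 28.18
eef_pos: [529.5, 271.3, 279.9]
ee_rot: [0.0, 0.773, 0.635, 0.001]
force: [-0.8, 0.1, -1.2]
grip_width: 0.181
grip_force: 24.5
[2.76714002e-01 4.44303754e-01 1.18542939e+00 3.08117462e-05
 1.51075225e+00 4.72169103e-01] [2.07068599e-04 7.72727126e-01 6.34738121e-01 5.13675711e-04]
[([514.0, -174.0, 68.0], 0.72), ([533.0, -10.0, 47.0], 0.65)]
[([526.0, -169.0, 20.0], 0.64)]
(np.float64(304.5099039591148), np.float64(263.5005262071819))
(np.float64(309.40595250569237), np.float64(264.6462991854259))
```

View pics/s2c.png

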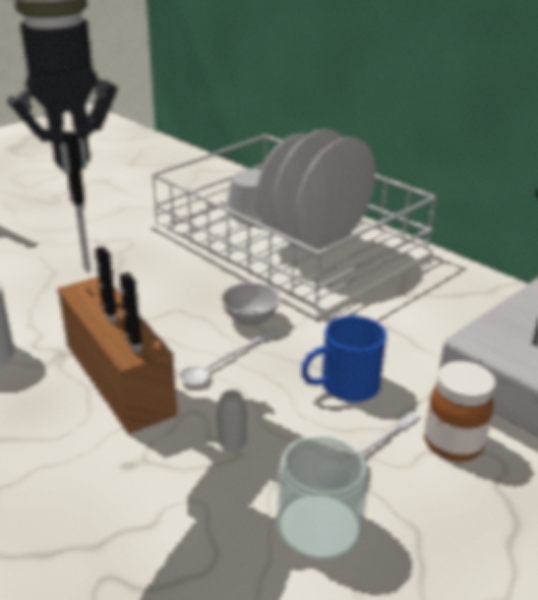

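```bash
python3 -m pendant '0 .025 0 0;0 .025 0 0;-.0534 .0035 0 0;-.0534 .0035 0 0;-.0534 .0035 0 0;-.0534 .0035 0 0;-.0534 .0035 0 0;-.0534 .0035 0 0;-.0534 .0035 0 0;-.05 .0035 0 0'
python3 -m pendant '-.0034 0 0 0;0 0 0 0'|sed -n '2p;4p'
python3 - <<'E'
from h import *
c=save('wrist','w4'); im=cv2.imread('pics/w4.png'); s=save('side','s4'); im2=cv2.imread('pics/s4.png')
p=np.hstack([cv2.resize(im[40:340,100:420],(400,375)),cv2.resize(im2[60:360,140:460],(400,375))]); cv2.imwrite('pics/j4.png',p)
print(wpx(c,(522,-163,98)),px(s,(522,-163,98)),ray(s,306.1,264.3,98), ray(s,199.4,160.6,203),ray(s,211.7,173.1,203))
E
```

```text
time_s: 29.62
eef_pos: [522.9, -161.4, 279.0]
ee_rot: [-0.0, 0.773, 0.635, -0.0]
force: [0.3, -0.4, -0.4]
grip_width: 0.185
grip_force: 24.5
eef_pos: [522.8, -162.8, 279.0]
force: [-0.7, -0.0, -0.7]
(np.float64(255.14223545586012), np.float64(169.4592732893802)) (np.float64(305.91903395074684), np.float64(264.03784605462874)) [ 521.71628913 -163.75802671   98.        ] [510.53838746 194.12262835 203.        ] [497.21990355 121.86621035 203.        ]
```

View pics/j4.png

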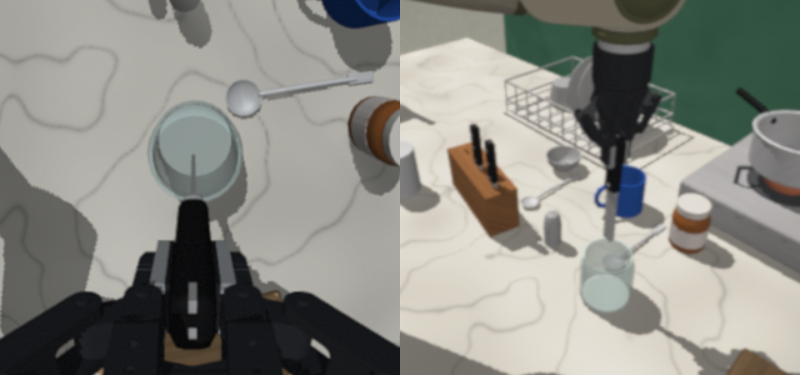

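```bash
python3 -m pendant '.002 .014 0 0;0 0 .015 0;0 0 .015 0;0 0 .01 0;0 0 .01 0;0 0 .01 0;0 0 0 0' |sed -n '1,2p;4,6p'; python3 -m pendant '0 0 .015 0;0 0 .015 0;0 0 .015 0;0 0 .008 0;0 0 .005 0;0 0 .003 0;0 0 0 0'|sed -n '1,2p;4,6p'
```

```text
time_s: 30.85
eef_pos: [536.7, -163.7, 218.6]
force: [0.6, -0.2, -0.5]
grip_width: 0.182
grip_force: 24.5
time_s: 31.72
eef_pos: [537.0, -163.8, 158.4]
force: [-0.5, 0.1, -0.2]
grip_width: 0.184
grip_force: 24.5
```

```bash
python3 -m pendant '0 0 .0015 0;0 0 .001 0;0 0 0 0' |sed -n '1,2p;4,6p'; python3 -m pendant '0 0 .0007 0;0 0 0 0'|sed -n '1,2p;4,6p'
```

```text
time_s: 32.1
eef_pos: [536.9, -163.8, 155.8]
force: [0.5, -0.4, -1.2]
grip_width: 0.184
grip_force: 24.5
time_s: 32.35
eef_pos: [536.9, -163.8, 155.1]
force: [0.1, -0.2, -1.3]
grip_width: 0.181
grip_force: 24.5
```

```bash
python3 -m pendant '0 0 .0006 0;0 0 0 0'|sed -n '1,2p;4,6p'
```

```text
time_s: 32.6
eef_pos: [536.9, -163.7, 154.5]
force: [0.3, -0.2, -0.9]
grip_width: 0.187
grip_force: 24.5
```

```bash
python3 -m pendant '0 0 .0005 0;0 0 0 0'|sed -n '1,2p;4,6p'
```

```text
time_s: 32.85
eef_pos: [537.0, -163.8, 154.2]
force: [-0.6, 0.5, 0.8]
grip_width: 0.185
grip_force: 24.8
```

```bash
python3 -m pendant '0 0 0 0;0 0 0 0;0 -.001 0 0;0 -.001 0 0;0 -.001 0 0;0 -.001 0 0;0 -.001 0 0;0 0 0 0' .215 |sed -n '1,2p;4,6p'; python3 -m pendant '0 -.001 0 0;0 -.002 0 0;0 -.002 0 0;0 -.002 0 0;0 0 0 0' .28 |sed -n '1,2p;4,6p'
```

```text
time_s: 33.85
eef_pos: [532.0, -162.8, 154.0]
force: [-0.6, 0.2, -0.5]
grip_width: 0.215
grip_force: 0.0
time_s: 34.48
eef_pos: [525.1, -161.4, 154.0]
force: [-0.0, -0.4, -0.3]
grip_width: 0.279
grip_force: 0.0
```

```bash
python3 -m pendant '0 -.002 0 0;0 -.002 0 0;0 -.002 0 0;0 -.002 0 0;0 -.002 0 0;0 -.002 0 0;0 -.002 0 0;0 -.002 0 0;0 -.002 0 0;0 0 0 0' .34 |sed -n '1,2p;4,6p'
python3 - <<'E'
from h import *
for cam in ('side','top','wrist'):
    c=viewer.capture(cam); cv2.imwrite(f'pics/n_{cam}.png',cv2.cvtColor(c['color'],cv2.COLOR_RGB2BGR))
    print(cam,[(q,np.round(d['at']).tolist(),round(d['p'],2)) for q in ('butt_a','knife_a','jar') for d in models.boxes_of(cam,q)])
E
```

```text
time_s: 35.72
eef_pos: [507.4, -157.9, 154.0]
force: [-0.4, 0.2, 0.7]
grip_width: 0.345
grip_force: 0.0
side [('butt_a', [493.0, 115.0, 164.0], 0.85), ('butt_a', [506.0, 185.0, 164.0], 0.53), ('knife_a', [506.0, -166.0, 143.0], 0.77), ('knife_a', [488.0, 113.0, 158.0], 0.65), ('knife_a', [504.0, 182.0, 161.0], 0.65), ('knife_a', [730.0, -57.0, 25.0], 0.31), ('jar', [507.0, -178.0, 63.0], 0.7), ('jar', [507.0, 184.0, 163.0], 0.68)]
top [('butt_a', [511.0, 189.0, 200.0], 0.62), ('butt_a', [499.0, 118.0, 202.0], 0.44), ('butt_a', [534.0, -126.0, 57.0], 0.19), ('knife_a', [511.0, 192.0, 202.0], 0.6), ('jar', [533.0, -127.0, 58.0], 0.73), ('jar', [497.0, 119.0, 205.0], 0.49)]
wrist [('knife_a', [507.0, -146.0, 177.0], 0.86), ('jar', [532.0, -164.0, 50.0], 0.87), ('jar', [719.0, -172.0, 72.0], 0.63)]
```

```bash
python3 -m pendant '0 -.0025 0 0;0 -.0025 0 0;0 -.0025 0 0;0 -.0025 0 0;0 -.0025 0 0;0 -.0025 0 0;0 -.0025 0 0;0 -.0025 0 0;0 -.0025 0 0;0 0 0 0' .42 |sed -n '1,2p;4,6p'
python3 - <<'E'
from h import *
for cam in ('side','wrist'):
    c=viewer.capture(cam)
    print(cam,[(q,np.round(d['at']).tolist(),round(d['p'],2)) for q in ('butt_a','knife_a','jar') for d in models.boxes_of(cam,q) if d['at'][1]<0])
E
```

```text
time_s: 37.58
eef_pos: [485.3, -153.5, 154.0]
force: [-0.6, -0.4, -0.1]
grip_width: 0.421
grip_force: 0.1
side [('butt_a', [482.0, -163.0, 151.0], 0.58), ('butt_a', [506.0, -177.0, 62.0], 0.28), ('jar', [510.0, -179.0, 64.0], 0.91)]
wrist [('butt_a', [488.0, -145.0, 173.0], 0.72), ('knife_a', [488.0, -143.0, 169.0], 0.62), ('jar', [534.0, -163.0, 57.0], 0.69), ('jar', [486.0, -145.0, 169.0], 0.39)]
```

```bash
python3 -m pendant '0 -.0025 0 0;0 -.0025 0 0;0 -.0025 0 0;0 -.0025 0 0;0 -.0025 0 0;0 -.0025 0 0;0 -.0025 0 0;0 -.0025 0 0;0 0 0 0' .47 |sed -n '1,2p;4,6p'
python3 - <<'E'
from h import *
for cam in ('side','wrist'):
    c=viewer.capture(cam)
    print(cam,[(q,np.round(d['at']).tolist(),round(d['p'],2)) for q in ('butt_a','knife_a','jar') for d in models.boxes_of(cam,q) if d['at'][1]<0])
    im=cv2.cvtColor(c['color'],cv2.COLOR_RGB2GRAY); 
    if cam=='side':
        for r in range(150,270,6): print(r,''.join('#' if v<45 else '+' if v<90 else '.' for v in im[r,230:340:2]))
E
```

```text
time_s: 39.1
eef_pos: [465.7, -149.7, 154.0]
force: [-0.4, 0.3, 0.4]
grip_width: 0.469
grip_force: 0.0
side [('butt_a', [466.0, -165.0, 158.0], 0.54), ('knife_a', [472.0, -159.0, 155.0], 0.9), ('jar', [512.0, -177.0, 65.0], 0.97)]
150 ...................+++++++++++++++++++++++++++.........
156 ....................+++++++++++++++++++++++++..........
162 .....................++++++++++++++++++++++............
168 ................++.......+++++++++++++.................
174 .................+++++++++.........++++................
180 ................+#+.....++++++++....+#.................
186 ................+#######++++++++######.................
192 ................+#####################.................
198 .................#####################++++++++++++++...
204 .................+####################++++##+++++++++..
210 .................####################++++##++++++++++..
216 ++...............+###################+####++++++++++...
222 ++........+..+++...################++++##+++++++++++...
228 ++.........+####..+#######.....#########++++++++++++...
234 +++.........+###+++#####+.....+####....................
240 +++...........#########.......###+.....................
246 ................+####++..#######+......................
252 ..................+##+.....###+........................
258 ....................++......+###+......................
264 ..............................####.....................
wrist [('butt_a', [474.0, -144.0, 167.0], 0.63), ('knife_a', [472.0, -145.0, 164.0], 0.61), ('jar', [534.0, -168.0, 61.0], 0.72)]
```

```bash
python3 -m pendant '0 -.002 0 0;0 -.002 0 0;0 -.002 0 0;0 -.002 0 0;0 0 0 0' .52 |sed -n '1,2p;4,6p'
python3 - <<'E'
from h import *
for cam in ('side','wrist'):
    c=viewer.capture(cam)
    print(cam,[(q,np.round(d['at']).tolist(),round(d['p'],2)) for q in ('butt_a','knife_a','jar') for d in models.boxes_of(cam,q) if d['at'][1]<0])
E
```

```text
time_s: 40.12
eef_pos: [457.9, -148.1, 154.0]
force: [-0.7, -0.6, -0.2]
grip_width: 0.516
grip_force: 0.0
side [('butt_a', [465.0, -162.0, 152.0], 0.85), ('knife_a', [472.0, -160.0, 152.0], 0.88), ('jar', [512.0, -178.0, 63.0], 0.81)]
wrist [('butt_a', [472.0, -143.0, 166.0], 0.71), ('knife_a', [470.0, -145.0, 162.0], 0.9), ('knife_a', [600.0, -122.0, 5.0], 0.64), ('jar', [714.0, -170.0, 48.0], 0.23)]
```

```bash
python3 -m pendant '0 0 0 0;0 0 -.005 0;0 0 -.01 0;0 0 -.02 0;0 0 -.03 0;0 0 -.03 0;0 0 -.03 0;0 0 0 0' .6 |sed -n '1,2p;4,6p'
python3 - <<'E'
from h import *
for cam in ('side','wrist'):
    c=viewer.capture(cam)
    print(cam,[(q,np.round(d['at']).tolist(),round(d['p'],2)) for q in ('butt_a','knife_a','jar','shaker') for d in models.boxes_of(cam,q)])
    im=cv2.cvtColor(c['color'],cv2.COLOR_RGB2GRAY); 
    if cam=='side':
        for r in range(150,300,5): print(r,''.join('#' if v<45 else '+' if v<90 else '.' for v in im[r,230:350:2]))
E
```

```text
time_s: 41.52
eef_pos: [458.6, -148.5, 281.5]
force: [0.9, -0.3, 1.2]
grip_width: 0.6
grip_force: 0.0
side [('butt_a', [489.0, 112.0, 163.0], 0.85), ('butt_a', [468.0, -162.0, 154.0], 0.67), ('butt_a', [505.0, 185.0, 162.0], 0.6), ('knife_a', [471.0, -161.0, 153.0], 0.79), ('knife_a', [491.0, 112.0, 162.0], 0.57), ('knife_a', [503.0, 184.0, 160.0], 0.56), ('knife_a', [607.0, 127.0, 9.0], 0.51), ('jar', [508.0, -178.0, 64.0], 0.63), ('shaker', [535.0, -11.0, 50.0], 0.79), ('shaker', [490.0, 110.0, 160.0], 0.6)]
150 ............+++####################++#######+.............++
155 ......+++##+++++###################+#######.................
160 ......+######...######################++##+.................
165 .......+####+..+###++####+....+######+####..................
170 ........#####+.+#######+.......+######+++...................
175 ........+############+.........#####+.......................
180 .........+###########.........+###++........................
185 ............+#######..........+###++........................
190 ...............###+............###..........................
[... 914 characters left out ...]
 ..............................####..........................
270 ................................##+.........................
275 ............................................................
280 ............................................................
285 ............................................................
290 ............................................................
295 ............................................................
wrist [('butt_a', [476.0, -150.0, 164.0], 0.72), ('butt_a', [599.0, -123.0, 8.0], 0.33), ('knife_a', [482.0, -146.0, 150.0], 0.63), ('knife_a', [728.0, -18.0, 57.0], 0.4), ('jar', [533.0, -164.0, 50.0], 0.84), ('shaker', [540.0, -4.0, 72.0], 0.63)]
```

```bash
python3 -m pendant '0 0 -.03 0;0 0 0 0;0 0 0 0' |sed -n '1,2p;4p'
python3 - <<'E'
from h import *
viewer.capture('side'); print([np.round(d['at']).tolist() for d in models.boxes_of('side','butt_a')])
print(ctrl.finish_job())
E
```

```text
time_s: 42.4
eef_pos: [457.8, -148.0, 308.3]
force: [1.3, 0.6, 0.1]
[[467.0, -164.0, 151.0], [503.0, 184.0, 163.0], [488.0, 115.0, 166.0]]
the job is handed in; nothing more can be done
None
```

The knife at the +y end of the row had the loose handle and now leans, blade down, in the jar; the two sound knives were left in the block, and the job was handed in at 42.4 s. No force I read went above about 9 N (reached while centring the grip), and the jar's detected position stayed within the networks' scatter, though I did not view a picture of the final scene.

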